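# Seat the carrier plate on its locating pins

## Task

The blue carrier plate is lying on top of the pins of its measuring fixture instead of down over them. Gently nudge it sideways with the fingers, using the dark rail as a guide, until its holes drop over the two brass locating pins and it lies flat on the base; do not grip it, pick it up or tip it. Leave the ring gauge, the reference ball and the wooden gauge box where they stand.

Things in the scene. Friction and masses are not known exactly. Their poses are not given: they have to be found in the camera images.
- fixture: Fixed aluminium base, 170 mm along its x, 250 along its y, 20 thick; origin at the centre of its underside, on the table, z up; yaw -0.35 to 0.35 rad. On its top, all 8 mm tall (tips 28 mm above the table): brass locating pins at (x, y) = (26, 55) and (-26, -55) mm, 10 mm across, tapering to 6 at the tip; dark steel studs at (26, -55) and (-26, 55), 8 mm across.
- seat (a point): Centre of the top face of the fixture's base (20 mm above the table), axes as the fixture: where the plate's origin lies once it is seated, its axes along the fixture's.
- rail (a point): Dark steel rail fixed on the fixture's far (+x) side: middle of the top edge of its inner face, at fixture (52.8, 0, 42) mm. The rail is 150 mm long along the fixture's y, 18 mm thick, and stands 22 mm above the base. A seated plate has 0.8 mm free to it. The other three sides are open.
- plate: Loose blue plate, 104 mm along its x, 190 along its y, 10 thick, about 0.5 kg; origin at the centre of its underside. Starts level on the four tips, underside 28 mm above the table, 10 to 15 mm off its seat towards fixture -x, up to 28 mm either way along y, turned up to 0.08 rad. 3 to 7 N slide it. Seated, its underside is 20 mm above the table, with 1 mm play all round.
- block (a point): Centre of the top of the steel block, 36 x 36 mm and 22 mm tall, bolted on the plate's middle (32 mm above the plate's underside).
- hole_a (a point): Plate hole for the brass pin at fixture (26, 55): plate (26, 55) mm, 12 mm across, right through; the point is at its top. Within about 3 mm of the pins the plate begins to sink by its own weight.
- hole_b (a point): Plate hole for the brass pin at fixture (-26, -55): plate (-26, -55) mm, 12 mm across, point at its top. Two 14 mm clearance holes for the studs are at plate (26, -55) and (-26, 55).
- ring_gauge: Bystander: loose steel ring, 60 mm outside, 32 mm bore, 22 mm tall, origin at the centre of its underside. Leave alone.
- master_ball: Bystander: white 25 mm reference ball on a black 50 mm foot, 58 mm tall, origin at the centre of its underside. Leave alone.
- gauge_box: Bystander: loose dark wooden box 45 x 60 x 28 mm, origin at the centre of its underside. Leave alone.

How it is judged:
By the outcome, as a careful person would: the job done as asked, in the order asked, and still so for the second after the job is handed in, with the robot touching nothing.
It also fails if it takes over 48 s, if anything falls off the work surface, if the arm or the gripper's body presses on something with over 40 N, if the wrist force passes 120 N, or if a joint passes its speed limit or range.

## Robot

A 6-joint arm with a two-finger parallel gripper is mounted at the origin on the work surface. World frame = base frame: x ahead of the robot, y to its left, z up, the work surface at z = 0. Lengths are in m, angles in rad, forces in N, time in s.
With the tool pointing down it reaches from about 0.325 to 0.775 m from the base axis. Payload 5.5 kg.
Tool frame: the origin (TCP) lies between the finger pads; the fingertips stand 19 mm ahead of it and the grasp point (between the pads) is the TCP; z points along the fingers, y is the direction in which the jaws open and shut (so a half turn about z gives the same grasp; the last joint's range is limited). The gripper opens to 85 mm and grips with 20 to 120 N. Pads are 22 mm wide; open, the fingers measure 114 mm over their backs; the gripper's body (76 mm by 85 mm) begins 54 mm behind the grasp point. The pads swing forward as they close: fully open they stand 13 mm farther back than shut.
Start: joints at [1.121, 0.091, 1.231, -0, 1.82, -0.057], TCP at [0.23, 0.554, 0.25] pointing down, gripper open.
Joint ranges: [-2.87, 2.87], [-0.86, 2.18], [0.17, 2.46], [-1.51, 4.65], [0.06, 2.69], [-2.65, 2.65]. Speed limits (rad/s): [2.57, 2.57, 3.01, 3.14, 3.14, 3.14].

## Interface

Orientations are given as a unit quaternion [x, y, z, w].
In Python, from rig import r, capture, camera_model, ticket gives the robot as it stands.
- The arm moves only by the tool drive_tool, never from a script. Its argument "series" is a list that holds one entry, the list of rows, each a list of 7 numbers: the shift along the tool's x, y, z scaled (see below), then the turn, a rotation vector about the tool's x, y, z scaled (see below), then the gripper command: -1 is shut, 1 is fully open, values between are in proportion. In form: [[[x, y, z, wx, wy, wz, hand], ...]]. A call has 1 to 5 rows; each row shifts and turns the commanded pose from where the row before left it, along the tool's axes as they then stand; what a row does not reach is not made up. The controller multiplies each number of a shift by 50 mm and each number of a turn by 60 degrees. A row lasts 1/8 s, in which the tool goes at most 62.5 mm and 10.7 degrees, less where a joint would pass 70% of its speed; a pose out of reach is approached as far as the arm can. A call with a number of a shift or a turn outside -1 to 1 is refused whole. A call with a gripper value outside its range is refused whole. The fingers move at their own pace and stop on an object; the grip force is fixed at half the most. Time passes only in rows, so rows that do not move let the fingers close. It gives the time, the measured TCP pose, the force and the opening at its end, in the units of the state.
- r.read_state(): the state, without advancing time (a new reading comes with each control period).
- capture(name): name is "scene" or "top" or "wrist"; returns (picture, depth): 420x560x3 uint8, red, green, blue; 420x560 float32, m along the optical axis (not along the pixel's ray), 0 where there is no reading.
- camera_model(name): a dict with "vertical_fov" (degrees; the focal length in pixels is half the picture's height over the tangent of half this angle, whatever the lens; pixels are square), "cx", "cy" (the principal point, pixels), "cam_to_world" (4x4, takes a point from camera to world coordinates). Camera axes: x right, y down, z forward; pixel columns grow to the right and rows downward; lengths in m; the calibration is good to about 2 mm. The wrist camera is an equidistant fisheye: a pixel r from the principal point sees the ray r / f radians off the axis. A picture is of the moment at which its call begins: read the wrist's pose just before it. camera_model takes no time and is no camera call; for the wrist camera it gives the pose at the moment of the call.
- ticket.job_done(): hands the job in, once; it reports no verdict.
The state is a dict: "time_s": time; "q": joint angles; "qvel": joint speeds; "joint_efforts": joint torques, N m; "tool_pos": TCP position; "tcp_rot": TCP orientation; "force": force on the tool from outside, world axes, zero at the start; "torque": the same for the moment, N m; "width": finger opening in m.
Only numpy, scipy, OpenCV 4.12 (cv2) and the standard library are available. Lean on these libraries where they do the work, as an engineer would, in place of code of your own. Each camera call takes 0.05 s, during which the arm holds its last target.

## Working session

There is one attempt and no reset: what is moved stays moved. The work goes in short steps, Python scripts to look and compute and a tool call to move; the robot and the scene stay as the last step left them, time stands still between calls to the robot, and variables do not carry over. Pictures are saved under pics/ and viewed, and the job is handed in when it is done.

Besides the shell and the picture viewer there is one more tool, called after "Emit:" by a JSON object that holds its "api" and its "payload", one argument or row to a line. drive_tool: Moves the arm, as the interface text tells. Its arguments: {"type":"object","properties":{"series":{"type":"array","items":{"type":"array","items":{"type":"array","items":{"type":"number","minimum":-1,"maximum":1}}}}},"required":["series"]}

```bash
mkdir -p pics; ls; python3 - <<'E'
from rig import r, capture, camera_model, ticket
import cv2, json
print(r.read_state())
import numpy as np
for n in ["scene","top","wrist"]:
    m=camera_model(n); p,d=capture(n)
    cv2.imwrite(f"pics/{n}0.png",cv2.cvtColor(p,cv2.COLOR_RGB2BGR)); np.save(f"pics/{n}0.npy",d)
    print(n,m)
E
```

```text
pics
{'time_s': 0.0, 'q': array([ 1.12126848e+00,  9.18462168e-02,  1.23189599e+00,  4.81929071e-05,
        1.81978795e+00, -5.67215583e-02]), 'qvel': array([-0.00148798, -0.00069878,  0.00076208, -0.00025533,  0.000468  ,
       -0.00194719]), 'joint_efforts': array([-1.48368385e-03, -4.58739531e+01, -4.18023491e+01, -2.31666745e-04,
        1.16220370e-02, -1.21519528e-05]), 'tool_pos': array([0.2295625 , 0.55408214, 0.24915269]), 'tcp_rot': array([ 1.95137001e-01,  9.80775516e-01, -9.32032503e-04, -2.65219602e-04]), 'force': array([ 0.35705255,  0.40249066, -0.09363275]), 'torque': array([-0.03449089, -0.00421083,  0.01325282]), 'width': 0.08521590808914113}
scene {'vertical_fov': 54.79316242452719, 'cx': 281.00924118771616, 'cy': 215.99288686881192, 'cam_to_world': array([[ 0.36601897,  0.77022367, -0.52228882,  0.98414621],
       [ 0.93060302, -0.30465666,  0.20288504, -0.16795164],
       [-0.0028519 , -0.56030333, -0.82828259,  0.71140253],
       [ 0.        ,  0.        ,  0.        ,  1.        ]])}
top {'vertical_fov': 42.12675014435941, 'cx': 283.7756605514462, 'cy': 211.5206954515311, 'cam_to_world': array([[-0.01847037, -0.99468918,  0.10125359,  0.47622   ],
       [-0.99962733,  0.01633573, -0.02187089, -0.00389842],
       [ 0.02010069, -0.10161982, -0.99462022,  1.0155059 ],
       [ 0.        ,  0.        ,  0.        ,  1.        ]])}
wrist {'vertical_fov': 65.70646984690485, 'cx': 286.15507748184746, 'cy': 211.1044319279272, 'cam_to_world': array([[ 0.38290365,  0.887029  ,  0.25800068,  0.16493533],
       [ 0.92378751, -0.36730395, -0.10818713,  0.58173451],
       [-0.00120045,  0.27976305, -0.96006833,  0.37257925],
       [ 0.        ,  0.        ,  0.        ,  1.        ]])}
```

View pics/scene0.png

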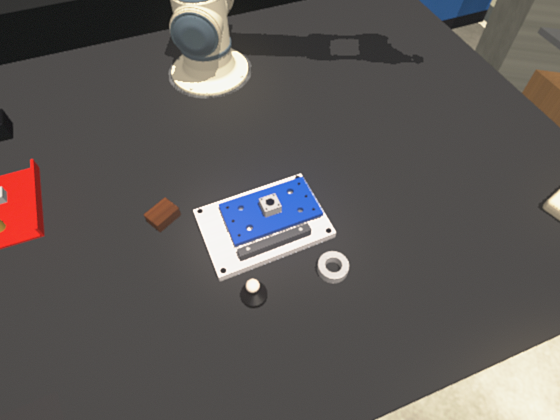

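View pics/top0.png

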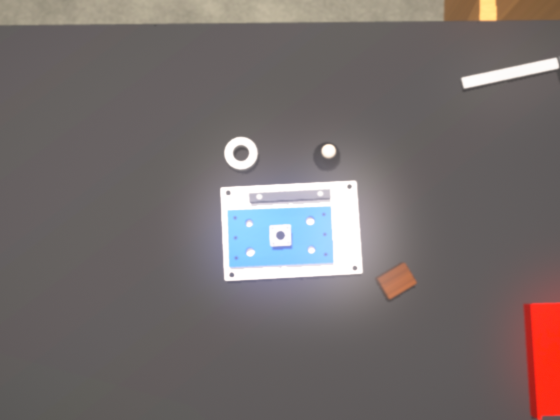

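View pics/wrist0.png

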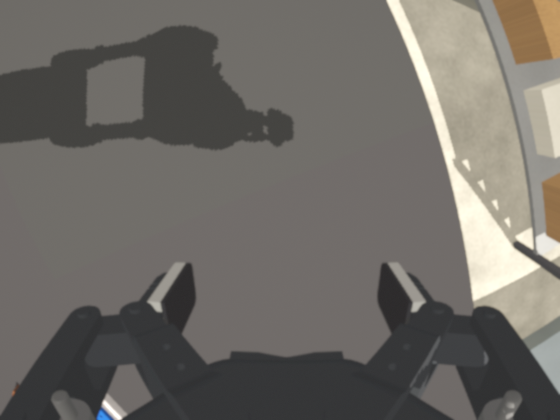

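The scene view shows the blue plate on the white base near (270,215), with the ring at (333,267), the ball at (253,290) and the box at (162,214). In the top view the base spans cols 221–361 and rows 182–281. The plate spans cols 229–332 and is shifted toward image-left (+y). The rail is at row 196. Next I'll measure these.

```bash
cat > h.py <<'E'
import numpy as np, cv2
from rig import r, capture, camera_model, ticket
def rays(m,uv,shape=(420,560),fish=False):
    f=shape[0]/2/np.tan(np.radians(m["vertical_fov"]/2))
    uv=np.atleast_2d(np.asarray(uv,float))
    x=(uv[:,0]-m["cx"]); y=(uv[:,1]-m["cy"])
    if fish:
        rr=np.hypot(x,y)+1e-9; th=rr/f
        d=np.c_[np.sin(th)*x/rr,np.sin(th)*y/rr,np.cos(th)]
    else: d=np.c_[x/f,y/f,np.ones(len(x))]
    return m["cam_to_world"][:3,3], d@m["cam_to_world"][:3,:3].T
def toplane(m,uv,z,fish=False):
    o,d=rays(m,uv,fish=fish); t=(z-o[2])/d[:,2]
    return o+d*t[:,None]
def proj(m,P,shape=(420,560),fish=False):
    f=shape[0]/2/np.tan(np.radians(m["vertical_fov"]/2))
    T=np.linalg.inv(m["cam_to_world"]); P=np.atleast_2d(P); c=P@T[:3,:3].T+T[:3,3]
    if fish:
        rho=np.hypot(c[:,0],c[:,1]); th=np.arctan2(rho,c[:,2]); k=f*th/rho
        return np.c_[m["cx"]+k*c[:,0],m["cy"]+k*c[:,1]]
    return np.c_[m["cx"]+f*c[:,0]/c[:,2],m["cy"]+f*c[:,1]/c[:,2]]
def big(mask):
    c,_=cv2.findContours(mask.astype(np.uint8),cv2.RETR_EXTERNAL,cv2.CHAIN_APPROX_NONE)
    return max(c,key=cv2.contourArea)
def rect(P):  # world xy of contour points -> centre, size, yaw of long side(y axis)
    (c,s,a)=cv2.minAreaRect((P[:,:2]*1000).astype(np.float32)); return c,s,a
E
python3 - <<'E'
from h import *
m=camera_model("top"); 
p=cv2.imread("pics/top0.png"); hsv=cv2.cvtColor(p,cv2.COLOR_BGR2HSV)
cv2.imwrite("pics/top0z.png",cv2.resize(p[160:310,190:430],None,fx=3.2,fy=3.2,interpolation=cv2.INTER_CUBIC))
blue=(hsv[...,0]>95)&(hsv[...,0]<125)&(hsv[...,1]>120)&(hsv[...,2]>60)
c=big(blue)[:,0,:]; print("blue",rect(toplane(m,c,.038)))
roi=np.zeros(blue.shape,bool); roi[165:300,205:375]=1
white=roi&(((hsv[...,2]>150)&(hsv[...,1]<60)))
white=cv2.morphologyEx((white|(blue&roi)).astype(np.uint8),cv2.MORPH_OPEN,np.ones((3,3)))
c=big(white)[:,0,:]; print("white",rect(toplane(m,c,.02)))
d=np.load("pics/top0.npy")
f=210/np.tan(np.radians(m["vertical_fov"]/2))
for uv in [(290,273),(250,225),(281,228),(290,197),(400,150)]:
    o,dd=rays(m,uv); print(uv,(o+dd*d[uv[1],uv[0]])[0])
E
```

```text
blue ((509.30902099609375, -18.305578231811523), (30.431819915771484, 1.7868473529815674), 88.98179626464844)
white ((544.5856323242188, -51.16011047363281), (176.8543701171875, 284.2364501953125), 2.016335964202881)
(290, 273) [ 0.4652022  -0.03507851  0.01797308]
(250, 225) [0.55376225 0.03641663 0.02054298]
(281, 228) [ 0.54428978 -0.01945222  0.06272392]
(290, 197) [ 0.60132417 -0.03697351  0.04269873]
(400, 150) [ 0.69337489 -0.24928472  0.00108428]
```

View pics/top0z.png

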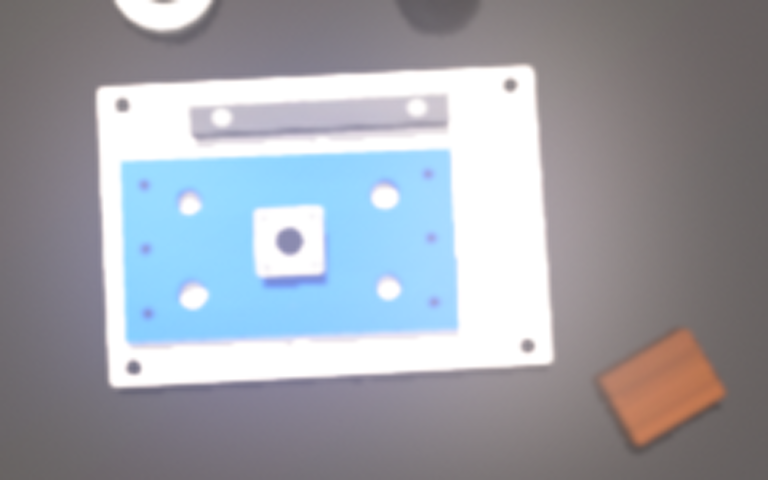

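The plate fills (122–457, 150–342) of the crop and the base fills (97–552, 66–387). The colours are overexposed, so I'll retune the masks.

```bash
cat >> h.py <<'E'
def ang(a):  # rect angle-> yaw of the fixture y axis rel. world y, in (-45,45)deg
    return (a+45)%90-45
def measure_top(p,m,save=None,zp=.038):
    hsv=cv2.cvtColor(p,cv2.COLOR_RGB2HSV)
    roi=np.zeros(hsv.shape[:2],bool); roi[150:310,190:390]=1
    blue=roi&(hsv[...,0]>92)&(hsv[...,0]<130)&(hsv[...,1]>75)&(hsv[...,2]>90)
    v=p.min(2); white=roi&((v>185)|blue)
    white=cv2.morphologyEx(white.astype(np.uint8),cv2.MORPH_OPEN,np.ones((3,3)))
    blue=cv2.morphologyEx(blue.astype(np.uint8),cv2.MORPH_OPEN,np.ones((3,3)))
    out={}
    for n,mk,z in(("plate",blue,zp),("base",white,.02)):
        c=big(mk); c=c[:,0,:]; cc,s,a=rect(toplane(m,c,z)); out[n]=(np.round(cc,1),np.round(s,1),round(ang(a),2))
        if save is not None: 
            cv2.drawContours(save,[c[:,None]],-1,(0,0,255) if n=="plate" else (0,255,0),1)
    return out
E
python3 - <<'E'
from h import *
m=camera_model("top"); p,d=capture("top"); s=cv2.cvtColor(p,cv2.COLOR_RGB2BGR)
for k,v in measure_top(p,m,s).items(): print(k,v)
cv2.imwrite("pics/top1z.png",cv2.resize(s[160:310,190:430],None,fx=3.2,fy=3.2,interpolation=cv2.INTER_NEAREST))
hsv=cv2.cvtColor(p,cv2.COLOR_RGB2HSV)
print(hsv[215,240],hsv[260,300],hsv[275,300],hsv[300,300], hsv[236,340])
E
```

```text
plate (array([531.3, -17.2]), array([100.9, 183.9]), 1.47)
base (array([543.8, -38.2]), array([172.8, 253.9]), 2.07)
[100 101 255] [103 107 255] [  0   0 255] [139  16 130] [  0   0 255]
```

View pics/top1z.png

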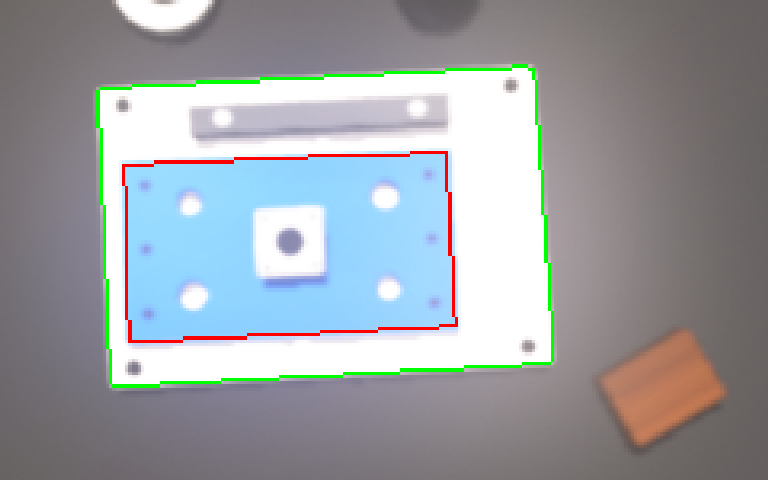

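Emit:
{"api": "drive_tool", "payload": {
  "series": [
    [[0,0,0,0,0,-0.137,1],[0,0,0,0,0,-0.137,1],[0,0,0,0,0,-0.137,1],[-0.35,-0.98,0,0,0,0,1],[-0.35,-0.98,0,0,0,0,1]]
  ]
}}

```text
time_s: 0.82
tool_pos: [0.2684, 0.4567, 0.2495]
tcp_rot: [-0.019, 1.0, -0.001, -0.0]
force: [0.4, 0.2, 1.1]
width: 0.0853
```

Emit:
{"api": "drive_tool", "payload": {
  "series": [
    [[-0.35,-0.98,0,0,0,0,1],[-0.35,-0.98,0,0,0,0,1],[-0.35,-0.98,0,0,0,0,1],[-0.35,-0.98,0,0,0,0,1],[-0.35,-0.98,0,0,0,0,1]]
  ]
}}

```text
time_s: 1.45
tool_pos: [0.3652, 0.2146, 0.2502]
tcp_rot: [-0.019, 1.0, 0.0, 0.0]
force: [-0.1, -0.6, 0.4]
width: 0.0855
```

Emit:
{"api": "drive_tool", "payload": {
  "series": [
    [[-0.34,-1,0,0,0,0,1],[-0.34,-1,0,0,0,0,1],[-0.34,-1,0.4,0,0,0,1],[-0.34,-1,0.4,0,0,0,1],[-0.34,-1,0.4,0,0,0,1]]
  ]
}}

```text
time_s: 2.08
tool_pos: [0.4596, -0.0322, 0.1897]
tcp_rot: [-0.019, 1.0, 0.0, 0.0]
force: [1.0, 1.1, 0.5]
width: 0.0854
```

Emit:
{"api": "drive_tool", "payload": {
  "series": [
    [[0,0,0.6,0,0,0,1],[0,0,0.6,0,0,0,1],[0,0,0.6,0,0,0,1],[0,0,0.2,0,0,0,1],[0,0,0,0,0,0,1]]
  ]
}}

```text
time_s: 2.7
tool_pos: [0.4591, -0.0304, 0.0901]
tcp_rot: [-0.019, 1.0, 0.0, -0.0]
force: [0.2, -0.8, 0.4]
width: 0.0854
```

```bash
cat > snap.py <<'E'
import sys
from h import *
tag=sys.argv[1]
for n in sys.argv[2:]:
    print(n, r.read_state()["tool_pos"].round(4))
    p,d=capture(n); np.savez(f"pics/{n}{tag}.npz",p=p,d=d,**camera_model(n))
    cv2.imwrite(f"pics/{n}{tag}.png",cv2.cvtColor(p,cv2.COLOR_RGB2BGR))
E
python3 snap.py 2 scene wrist; python3 - <<'E'
import cv2
p=cv2.imread("pics/scene2.png"); cv2.imwrite("pics/scene2z.png",cv2.resize(p[100:310,150:400],None,fx=2.8,fy=2.8,interpolation=cv2.INTER_CUBIC))
E
```

```text
scene [ 0.4591 -0.0304  0.0901]
wrist [ 0.4597 -0.0304  0.0912]
```

View pics/scene2z.png

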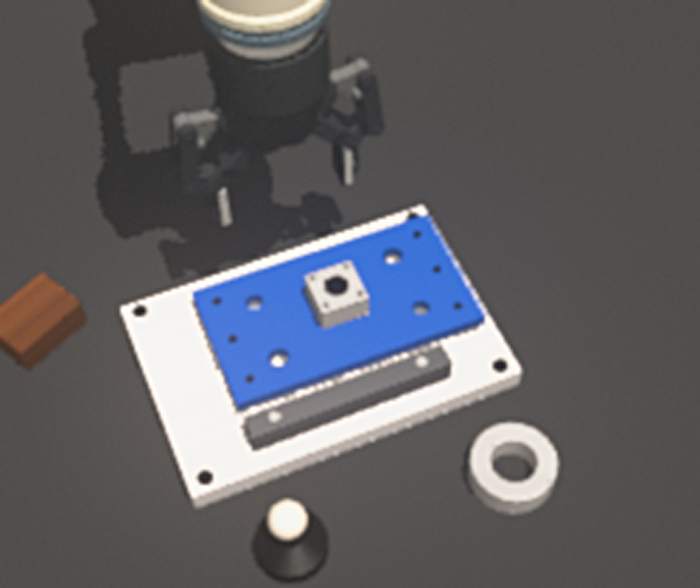

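View pics/wrist2.png

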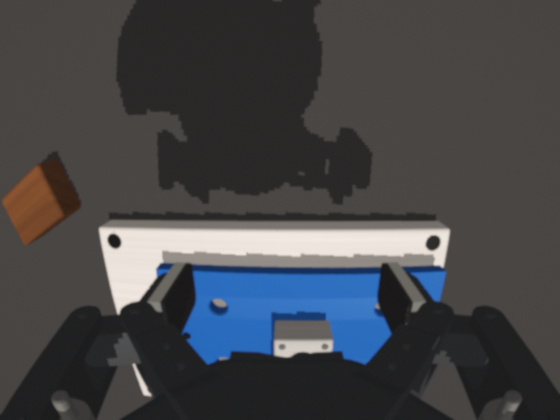

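The scene crop shows the two white pad tips at about (225,223) and (349,183), clear of the base's near edge. The wrist view shows the plate's near edge between the pads, at row 268. I'll get the tip height from the depth.

```bash
python3 - <<'E'
from h import *
z=np.load("pics/scene2.npz"); d=z["d"]; m={k:(z[k] if k=="cam_to_world" else float(z[k])) for k in("vertical_fov","cx","cy","cam_to_world")}
v,u=np.mgrid[160:185,222:285]; uv=np.c_[u.ravel(),v.ravel()]
o,dd=rays(m,uv); P=o+dd*d[v,u].ravel()[:,None]
col=z["p"][v,u].reshape(-1,3)
ok=(P[:,2]>.05)&(P[:,2]<.14)&(P[:,0]<.5)
for s in(0,1):
    k=ok&((uv[:,0]<250)==(s==0)); Q=P[k]; i=np.argsort(Q[:,2])[:12]
    for j in i: print(uv[k][j],Q[j].round(4),col[k][j])
    print()
E
```

```text
[230 179] [ 0.4701 -0.0766  0.0862] [152 148 141]
[231 179] [ 0.4711 -0.0748  0.0866] [146 142 135]
[233 178] [ 0.4706 -0.0704  0.0871] [61 60 60]
[232 178] [ 0.471  -0.0724  0.0885] [122 118 113]
[229 177] [ 0.467  -0.0773  0.0893] [133 128 123]
[228 177] [ 0.4665 -0.0792  0.0896] [75 74 75]
[233 177] [ 0.4708 -0.0701  0.0903] [57 56 58]
[230 178] [ 0.4715 -0.0765  0.0908] [162 156 150]
[229 176] [ 0.4662 -0.0769  0.0913] [135 131 126]
[231 178] [ 0.4726 -0.0747  0.0913] [163 158 150]
[231 177] [ 0.4705 -0.074   0.0918] [151 146 140]
[227 177] [ 0.4677 -0.0814  0.0919] [60 59 63]

[270 161] [0.4521 0.015  0.0829] [49 50 53]
[271 163] [0.4583 0.0148 0.0834] [46 47 51]
[273 165] [0.4657 0.0165 0.0843] [107 104 101]
[271 162] [0.4567 0.0155 0.0845] [42 42 47]
[272 164] [0.4635 0.0151 0.0856] [56 55 58]
[270 160] [0.4522 0.015  0.0861] [45 44 49]
[274 165] [0.4681 0.0178 0.0864] [140 136 131]
[271 161] [0.4581 0.0151 0.0892] [39 40 44]
[274 164] [0.4681 0.0178 0.0893] [170 165 158]
[273 164] [0.4673 0.0159 0.0893] [129 125 121]
[275 164] [0.4692 0.0196 0.0897] [145 141 135]
[272 163] [0.4644 0.0149 0.0898] [52 52 55]
```

Emit:
{"api": "drive_tool", "payload": {
  "series": [
    [[0,0,0.35,0,0,0,1],[0,0,0.35,0,0,0,1],[0,0,0.3,0,0,0,1],[0,0,0.15,0,0,0,1],[0,0,0,0,0,0,1]]
  ]
}}

```text
time_s: 3.42
tool_pos: [0.4588, -0.0304, 0.0319]
tcp_rot: [-0.019, 1.0, 0.0, -0.001]
force: [-0.4, -0.7, 0.2]
width: 0.0854
```

```bash
python3 snap.py 3 scene wrist; python3 - <<'E'
import cv2
p=cv2.imread("pics/scene3.png"); cv2.imwrite("pics/scene3z.png",cv2.resize(p[130:290,180:360],None,fx=3.7,fy=3.7,interpolation=cv2.INTER_CUBIC))
E
```

```text
scene [ 0.4588 -0.0304  0.0319]
wrist [ 0.4593 -0.0305  0.0327]
```

View pics/scene3z.png

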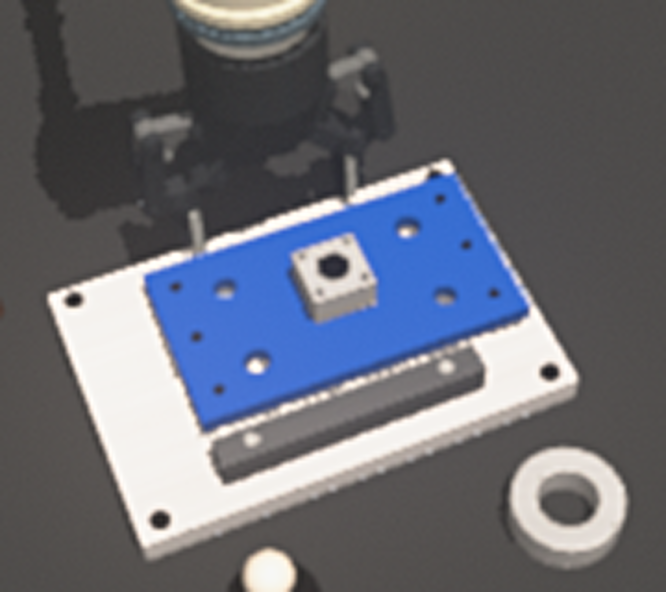

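View pics/wrist3.png

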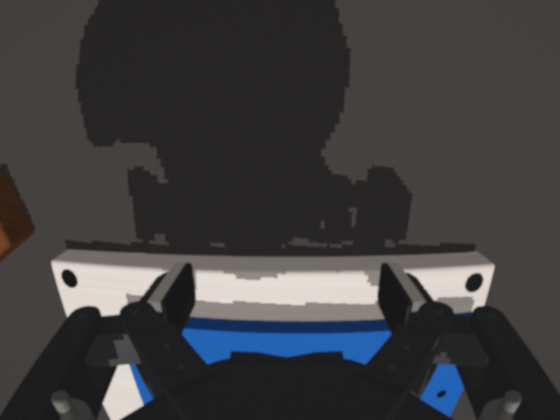

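The pads sit just behind the plate's near edge, at crop (196,250) and (351,200), and nothing is touching. I'll push toward the rail in small steps.

Emit:
{"api": "drive_tool", "payload": {
  "series": [
    [[-0.04,0,0,0,0,0,1],[-0.04,0,0,0,0,0,1],[-0.04,0,0,0,0,0,1],[-0.04,0,0,0,0,0,1],[-0.02,0,0,0,0,0,1]]
  ]
}}

```text
time_s: 4.15
tool_pos: [0.4682, -0.0301, 0.0327]
tcp_rot: [-0.019, 1.0, 0.0, -0.0]
force: [-2.5, -0.8, 2.2]
width: 0.0855
```

Emit:
{"api": "drive_tool", "payload": {
  "series": [
    [[-0.03,0,0,0,0,0,1],[-0.03,0,0,0,0,0,1],[-0.03,0,0,0,0,0,1],[-0.03,0,0,0,0,0,1],[-0.02,0,0,0,0,0,1]]
  ]
}}

```text
time_s: 4.78
tool_pos: [0.4753, -0.0298, 0.0327]
tcp_rot: [-0.019, 1.0, 0.0, -0.0]
force: [-3.4, 0.2, 1.8]
width: 0.0856
```

Emit:
{"api": "drive_tool", "payload": {
  "series": [
    [[-0.02,0,0,0,0,0,1],[-0.02,0,0,0,0,0,1],[-0.02,0,0,0,0,0,1],[0,0,0,0,0,0,1]]
  ]
}}

```text
time_s: 5.28
tool_pos: [0.4785, -0.0297, 0.0328]
tcp_rot: [-0.019, 1.0, 0.0, 0.0]
force: [-3.3, 0.5, 0.6]
width: 0.0855
```

```bash
python3 snap.py 4 scene; python3 - <<'E'
import cv2
p=cv2.imread("pics/scene4.png"); cv2.imwrite("pics/scene4z.png",cv2.resize(p[150:270,190:350],None,fx=4.5,fy=4.5,interpolation=cv2.INTER_CUBIC))
E
```

```text
scene [ 0.4785 -0.0297  0.0328]
```

View pics/scene4z.png

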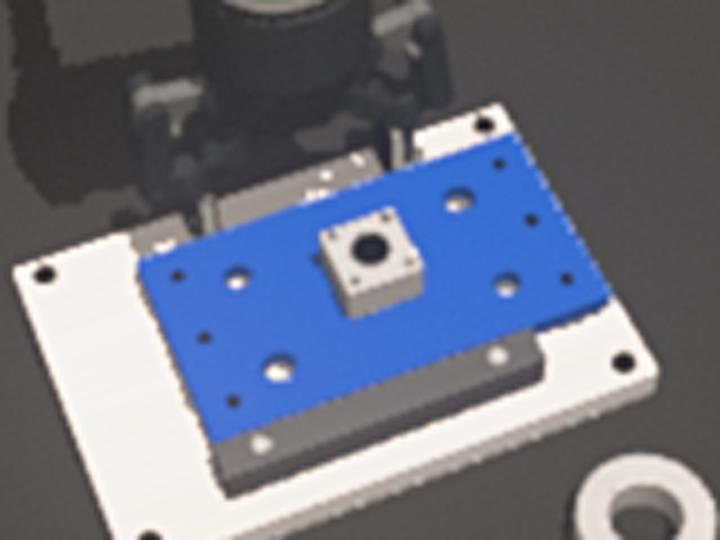

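The plate's far edge is nearly at the rail, along (215,440)–(540,335). I'll take finer steps until the force rises.

Emit:
{"api": "drive_tool", "payload": {
  "series": [
    [[-0.012,0,0,0,0,0,1],[-0.012,0,0,0,0,0,1],[-0.012,0,0,0,0,0,1]]
  ]
}}

```text
time_s: 5.7
tool_pos: [0.4801, -0.0297, 0.0328]
tcp_rot: [-0.019, 1.0, -0.0, -0.0]
force: [-3.0, 0.6, 1.8]
width: 0.0853
```

Emit:
{"api": "drive_tool", "payload": {
  "series": [
    [[-0.01,0,0,0,0,0,1],[-0.01,0,0,0,0,0,1]]
  ]
}}

```text
time_s: 5.95
tool_pos: [0.4804, -0.0297, 0.0327]
tcp_rot: [-0.019, 1.0, 0.0, -0.001]
force: [-7.7, -0.2, 4.4]
width: 0.0856
```

Emit:
{"api": "drive_tool", "payload": {
  "series": [
    [[-0.01,0,0,0,0,0,1],[-0.01,0,0,0,0,0,1]]
  ]
}}

```text
time_s: 6.2
tool_pos: [0.4805, -0.0296, 0.0326]
tcp_rot: [-0.019, 1.0, 0.0, -0.002]
force: [-14.0, -0.1, 7.4]
width: 0.0852
```

Emit:
{"api": "drive_tool", "payload": {
  "series": [
    [[0.1,0,0,0,0,0,1],[0.2,0,0,0,0,0,1],[0.2,0,-0.6,0,0,0,1],[0.8,0,-0.9,0,0,0,1],[0.8,0,-0.8,0,0,0,1]]
  ]
}}

```text
time_s: 6.82
tool_pos: [0.3761, -0.0335, 0.1492]
tcp_rot: [-0.019, 1.0, -0.0, 0.001]
force: [-0.1, 0.7, 1.0]
width: 0.0855
```

```bash
python3 - <<'E'
from h import *
s=r.read_state(); print(s["q"].round(3),s["tool_pos"].round(4))
m=camera_model("top"); p,d=capture("top"); s=cv2.cvtColor(p,cv2.COLOR_RGB2BGR)
for k,v in measure_top(p,m,s).items(): print(k,v)
cv2.imwrite("pics/top5z.png",cv2.resize(s[160:310,190:430],None,fx=3.2,fy=3.2,interpolation=cv2.INTER_NEAREST))
E
```

```text
[-0.179 -0.539  1.949  0.     1.73  -1.788] [ 0.3761 -0.0335  0.1492]
plate (array([544.1, -16. ]), array([105.7, 187.4]), 2.22)
base (array([543.9, -37.8]), array([168.8, 249.2]), 2.01)
```

View pics/top5z.png

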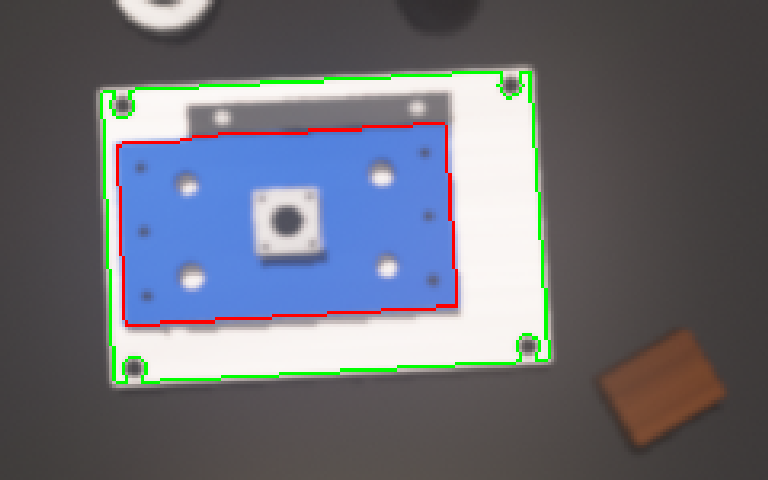

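The plate is flush on the rail, squared to within 0.2°, and about 21.8 mm toward +y. Next I'll turn the tool 90° and go to the +y end.

Emit:
{"api": "drive_tool", "payload": {
  "series": [
    [[0,0,0,0,0,0.167,0.3],[0,0,0,0,0,0.167,0.3],[0,0,0,0,0,0.167,0.3],[0,0,0,0,0,0.167,0.3],[0,0,0,0,0,0.167,0.3]]
  ]
}}

```text
time_s: 7.5
tool_pos: [0.3772, -0.0336, 0.1478]
tcp_rot: [0.409, 0.913, 0.0, 0.001]
force: [0.1, -0.7, 0.2]
width: 0.0555
```

Emit:
{"api": "drive_tool", "payload": {
  "series": [
    [[0,0,0,0,0,0.167,0.3],[0,0,0,0,0,0.167,0.3],[0,0,0,0,0,0.167,0.3],[0,0,0,0,0,0.165,0.3],[0,0,0,0,0,0,0.3]]
  ]
}}

```text
time_s: 8.12
tool_pos: [0.3772, -0.0335, 0.1478]
tcp_rot: [0.693, 0.72, 0.0, 0.0]
force: [0.0, 0.1, 0.4]
width: 0.0556
```

Emit:
{"api": "drive_tool", "payload": {
  "series": [
    [[0.63,0.84,0,0,0,0,0.3],[0.63,0.84,0,0,0,0,0.3],[0.63,0.84,0,0,0,0,0.3],[0.63,0.84,0,0,0,0,0.3],[0,0,0,0,0,0,0.3]]
  ]
}}

```text
time_s: 8.75
tool_pos: [0.5416, 0.1005, 0.1454]
tcp_rot: [0.692, 0.722, -0.001, -0.001]
force: [0.3, -0.3, 0.5]
width: 0.0557
```

```bash
python3 snap.py 6 scene; python3 - <<'E'
from h import *
s=r.read_state(); print(s["tcp_rot"].round(4),s["tool_pos"],s["width"])
from scipy.spatial.transform import Rotation as R
M=R.from_quat(s["tcp_rot"]).as_matrix(); print(M.round(4),np.degrees(np.arctan2(M[1,1],M[0,1])))
p=cv2.imread("pics/scene6.png"); cv2.imwrite("pics/scene6z.png",cv2.resize(p[100:260,200:400],None,fx=3.7,fy=3.7,interpolation=cv2.INTER_CUBIC))
z=np.load("pics/scene6.npz"); d=z["d"]; m=camera_model("scene")
v,u=np.mgrid[100:260,200:400]; uv=np.c_[u.ravel(),v.ravel()]
o,dd=rays(m,uv); P=o+dd*d[v,u].ravel()[:,None]
for sx in(-1,1):
    k=(P[:,2]>.1)&(abs(P[:,1]-s["tool_pos"][1])<.05)&(np.sign(P[:,0]-s["tool_pos"][0])==sx)
    Q=P[k]; i=np.argsort(Q[:,2])[:8]
    for j in i: print(uv[k][j],Q[j].round(4))
E
```

```text
scene [0.5416 0.1005 0.1454]
[ 0.6923  0.7217 -0.001  -0.0008] [0.54071895 0.09934263 0.14629184] 0.05527966133587202
[[-4.160e-02  9.991e-01 -2.500e-03]
 [ 9.991e-01  4.160e-02 -4.000e-04]
 [-3.000e-04 -2.600e-03 -1.000e+00]] 2.382569120480553
[320 155] [0.5127 0.0965 0.1296]
[326 153] [0.5125 0.1093 0.1299]
[324 154] [0.5137 0.1045 0.1302]
[324 153] [0.5121 0.1052 0.1311]
[323 154] [0.514  0.1022 0.1314]
[321 154] [0.5131 0.0983 0.1321]
[321 155] [0.5155 0.0972 0.1321]
[318 155] [0.5135 0.0918 0.1322]
[335 178] [0.5759 0.0979 0.1309]
[334 178] [0.5763 0.0955 0.1324]
[336 178] [0.5778 0.0988 0.1326]
[335 177] [0.5752 0.0981 0.1328]
[333 178] [0.5765 0.0933 0.1336]
[333 177] [0.5745 0.0942 0.1338]
[332 176] [0.5727 0.0929 0.1352]
[334 177] [0.5763 0.0952 0.1353]
```

View pics/scene6z.png

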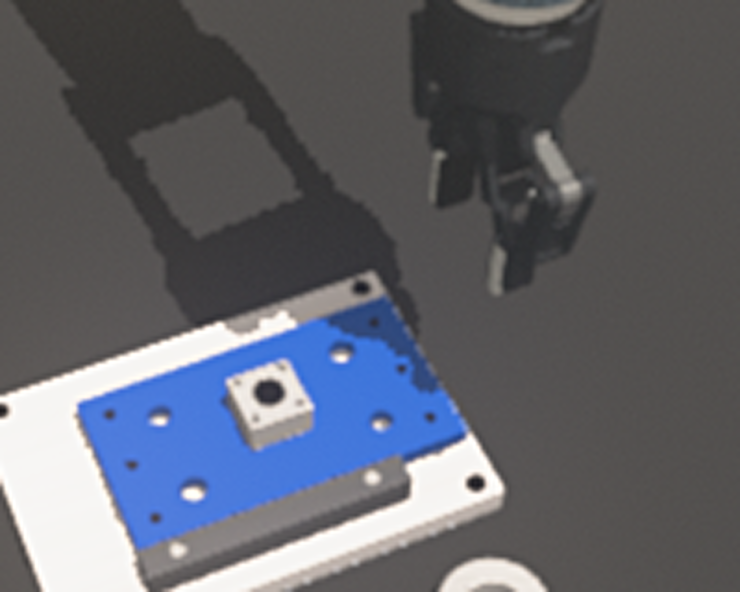

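The tips hang about 15 mm ahead of the TCP at this opening, at crop (438,207) and (500,293), and clear of the plate's +y end. I'll descend there.

Emit:
{"api": "drive_tool", "payload": {
  "series": [
    [[0,0,0.6,0,0,0.006,0.3],[0,0,0.6,0,0,0,0.3],[0,0,0.5,0,0,0,0.3],[0,0,0.3,0,0,0,0.3],[0,0,0.1,0,0,0,0.3]]
  ]
}}

```text
time_s: 9.43
tool_pos: [0.5399, 0.098, 0.0425]
tcp_rot: [0.696, 0.718, -0.0, -0.0]
force: [-0.2, -0.6, -0.5]
width: 0.0557
```

```bash
python3 snap.py 7 scene; python3 - <<'E'
from h import *
s=r.read_state(); print(s["tool_pos"],s["force"])
from scipy.spatial.transform import Rotation as R
M=R.from_quat(s["tcp_rot"]).as_matrix(); print(np.degrees(np.arctan2(M[1,1],M[0,1])))
p=cv2.imread("pics/scene7.png"); cv2.imwrite("pics/scene7z.png",cv2.resize(p[140:270,200:360],None,fx=4.5,fy=4.5,interpolation=cv2.INTER_CUBIC))
E
```

```text
scene [0.5399 0.098  0.0425]
[0.54012937 0.09814726 0.04252406] [-0.80841219  0.19877847  0.09177316]
1.7539931108268376
```

View pics/scene7z.png

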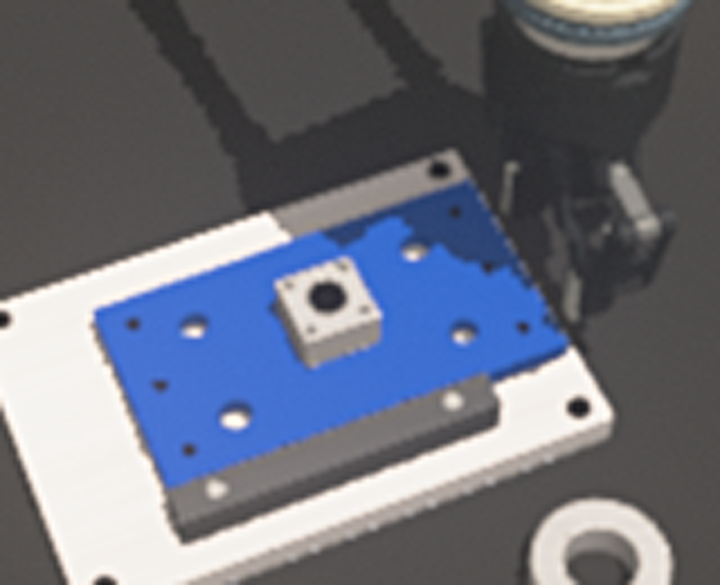

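Emit:
{"api": "drive_tool", "payload": {
  "series": [
    [[0,0,0.05,0,0,-0.004,0.3],[-0.04,0,0,0,0,0,0.3],[-0.04,0,0,0,0,0,0.3],[-0.04,0,0,0,0,0,0.3],[-0.04,0,0,0,0,0,0.3]]
  ]
}}

```text
time_s: 10.1
tool_pos: [0.5408, 0.0903, 0.0404]
tcp_rot: [0.695, 0.719, 0.0, 0.0]
force: [0.9, 0.2, 0.4]
width: 0.0554
```

Emit:
{"api": "drive_tool", "payload": {
  "series": [
    [[-0.03,0,0,0,0,0,0.3],[-0.03,0,0,0,0,0,0.3],[-0.03,0,0,0,0,0,0.3],[-0.03,0,0,0,0,0,0.3],[-0.03,0,0,0,0,0,0.3]]
  ]
}}

```text
time_s: 10.72
tool_pos: [0.541, 0.083, 0.0403]
tcp_rot: [0.695, 0.719, 0.0, -0.0]
force: [-0.8, 2.7, 0.6]
width: 0.0552
```

Emit:
{"api": "drive_tool", "payload": {
  "series": [
    [[-0.03,0,0,0,0,0,0.3],[-0.03,0,0,0,0,0,0.3],[-0.03,0,0,0,0,0,0.3],[-0.03,0,0,0,0,0,0.3],[-0.03,0,0,0,0,0,0.3]]
  ]
}}

```text
time_s: 11.35
tool_pos: [0.5413, 0.0754, 0.0403]
tcp_rot: [0.695, 0.719, 0.0, -0.0]
force: [-0.1, 2.6, 0.6]
width: 0.0556
```

```bash
python3 snap.py 8 scene; python3 - <<'E'
from h import *
p=cv2.imread("pics/scene8.png"); cv2.imwrite("pics/scene8z.png",cv2.resize(p[140:270,200:360],None,fx=4.5,fy=4.5,interpolation=cv2.INTER_CUBIC))
E
```

```text
scene [0.5413 0.0754 0.0403]
```

View pics/scene8z.png

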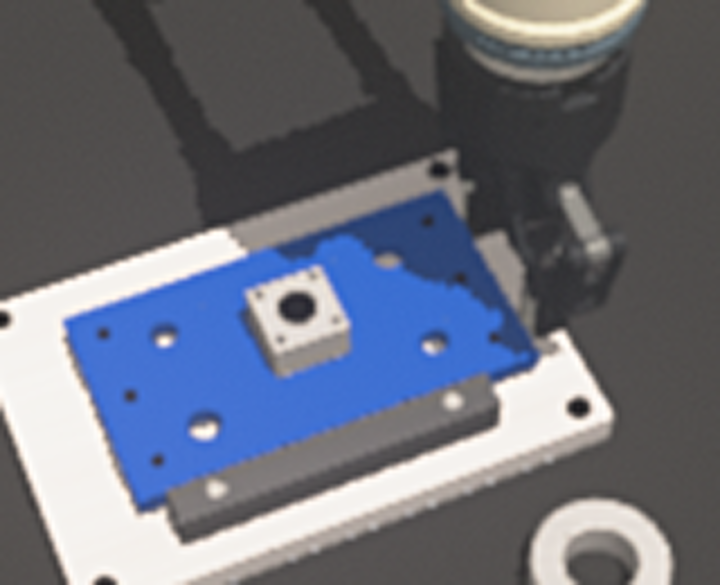

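The plate is sliding along the rail and is still level. I'll continue with smaller steps and watch the force.

Emit:
{"api": "drive_tool", "payload": {
  "series": [
    [[-0.02,0,0,0,0,0,0.3],[-0.02,0,0,0,0,0,0.3],[-0.02,0,0,0,0,0,0.3],[-0.015,0,0,0,0,0,0.3],[0,0,0,0,0,0,0.3]]
  ]
}}

```text
time_s: 12.02
tool_pos: [0.5413, 0.0712, 0.0401]
tcp_rot: [0.695, 0.719, -0.0, 0.0]
force: [-0.4, 0.7, -1.1]
width: 0.0552
```

Emit:
{"api": "drive_tool", "payload": {
  "series": [
    [[-0.012,0,0,0,0,0,0.3],[-0.012,0,0,0,0,0,0.3],[-0.012,0,0,0,0,0,0.3]]
  ]
}}

```text
time_s: 12.4
tool_pos: [0.5415, 0.0697, 0.0403]
tcp_rot: [0.695, 0.719, -0.0, 0.0]
force: [0.5, 0.2, -0.5]
width: 0.0553
```

The force dropped to almost zero, so the plate may have sunk. I'll check its height.

```bash
cat > hts.py <<'E'
import sys
from h import *
tag=sys.argv[1]
z=np.load(f"pics/scene{tag}.npz"); d=z["d"]; m=camera_model("scene")
p=z["p"]; hsv=cv2.cvtColor(p,cv2.COLOR_RGB2HSV)
v,u=np.mgrid[150:280,180:360]; uv=np.c_[u.ravel(),v.ravel()]
o,dd=rays(m,uv); P=o+dd*d[v,u].ravel()[:,None]; h=hsv[v,u].reshape(-1,3)
b=(h[:,0]>100)&(h[:,0]<125)&(h[:,1]>140)&(P[:,2]>.01)&(P[:,2]<.05)
A=np.c_[P[b]-[.543,-.038,0]][:,:2]; A=np.c_[A,np.ones(len(A))]
zz=P[b][:,2]
for i in range(4):
    c,*_=np.linalg.lstsq(A,zz,rcond=None); rr=zz-A@c; k=abs(rr)<.003; A,zz=A[k],zz[k]
print("plate n",len(zz),"z at seat",c[2].round(4),"slopes",c[:2].round(4))
w=(h[:,1]<40)&(h[:,2]>190)&(P[:,2]<.03)&(P[:,2]>.01); print("base z",np.median(P[w][:,2]).round(4), w.sum())
c4=p[140:270,200:360,::-1]; cv2.imwrite(f"pics/scene{tag}z.png",cv2.resize(c4,None,fx=4.5,fy=4.5,interpolation=cv2.INTER_CUBIC))
E
python3 snap.py 9 scene; for t in 4 8 9; do echo $t; python3 hts.py $t; done
```

```text
scene [0.5415 0.0697 0.0403]
4
plate n 3213 z at seat 0.0366 slopes [0.0018 0.0007]
base z 0.0187 3394
8
plate n 3160 z at seat 0.0365 slopes [0.0021 0.0005]
base z 0.0187 3182
9
plate n 3014 z at seat 0.0285 slopes [0.0009 0.0005]
base z 0.0187 3109
```

View pics/scene9z.png

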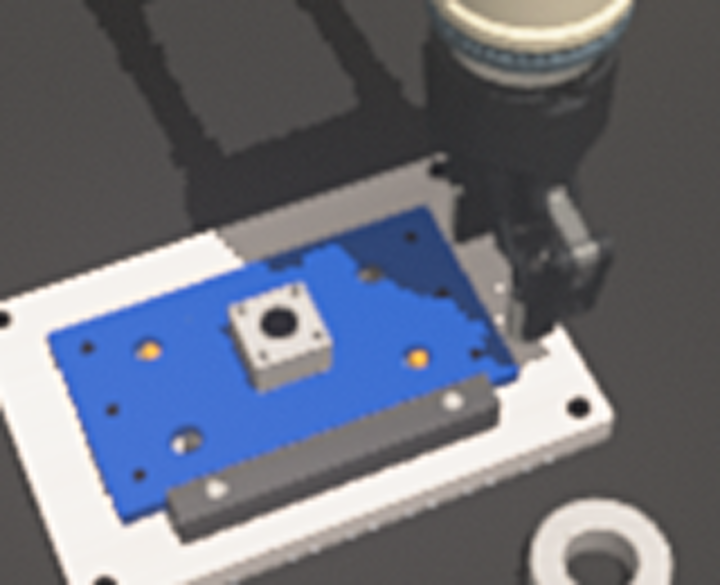

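The plate's top dropped 8.0 mm, from 36.5 to 28.5 mm. That is 9.8 mm above the base reading, and it's level. Brass shows in holes a (418,358) and b (150,350), with the studs in the other two. I'll withdraw.

Emit:
{"api": "drive_tool", "payload": {
  "series": [
    [[0.05,0,0,0,0,0,0.3],[0.2,0,0,0,0,0,0.3],[0.5,0,0,0,0,0,0.3],[0.5,0,-0.5,0,0,0,0.3],[0.5,0,-0.8,0,0,0,0.3]]
  ]
}}

```text
time_s: 13.08
tool_pos: [0.5371, 0.1586, 0.1041]
tcp_rot: [0.695, 0.719, -0.002, -0.001]
force: [0.2, 0.4, -0.2]
width: 0.0554
```

Emit:
{"api": "drive_tool", "payload": {
  "series": [
    [[0.7,0,-0.7,0,0,0,0.3],[0.7,0,-0.6,0,0,0,0.3],[0.7,0,0,0,0,0,0.3],[0,0,0,0,0,0,0.3]]
  ]
}}

```text
time_s: 13.58
tool_pos: [0.5341, 0.2652, 0.1704]
tcp_rot: [0.694, 0.72, 0.0, -0.0]
force: [-0.2, -0.1, -0.5]
width: 0.0556
```

```bash
python3 snap.py 10 scene top; python3 hts.py 10; python3 - <<'E'
from h import *
z=np.load("pics/top10.npz"); p=z["p"]; m=camera_model("top"); s=cv2.cvtColor(p,cv2.COLOR_RGB2BGR)
cv2.imwrite("pics/top10z.png",cv2.resize(s[120:310,190:430],None,fx=3.1,fy=3.1,interpolation=cv2.INTER_CUBIC))
for k,v in measure_top(p,m,zp=.03).items(): print(k,v)
E
```

```text
scene [0.5341 0.2652 0.1704]
top [0.5343 0.2636 0.17  ]
plate n 3007 z at seat 0.0285 slopes [0.0012 0.0003]
base z 0.0187 4198
plate (array([543.9, -38.8]), array([105.4, 187.3]), 1.74)
base (array([543.8, -37.9]), array([168.9, 249.2]), 2.01)
```

View pics/top10z.png

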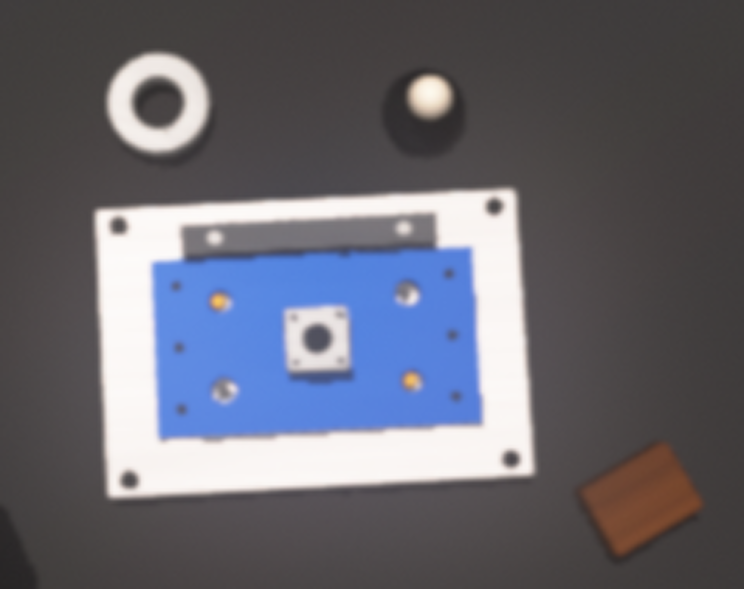

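View pics/scene10.png

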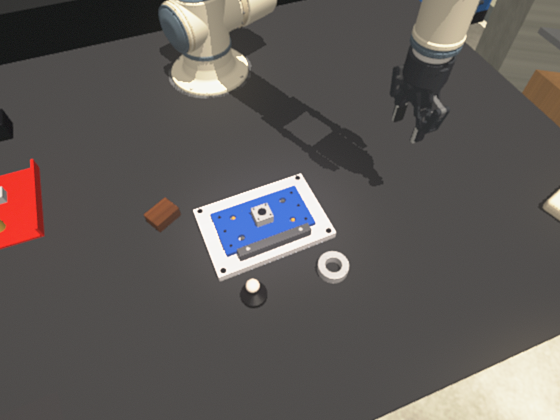

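The plate is seated. Brass shows in holes a (220,302) and b (412,381) of the top crop, and the studs sit in the other two holes. The plate is within 1 mm and 0.3° of the seat, the bystanders haven't moved, and the arm is clear. Handing in.

```bash
python3 -c "
from rig import ticket
print(ticket.job_done())"
```

```text
the job is handed in; nothing more can be done
None
```

The plate is seated on its two brass pins, and I handed the job in at about 13.7 s of the 48 s allowed. I pushed it square against the rail with both open fingertips, sliding at about 3 N with a brief 14 N press against the rail. I then slid it about 21 mm along the rail from its +y end until the force dropped to almost zero and it sank.

- **Height:** the plate's top sank 8.0 mm, from 36.5 to 28.5 mm. It reads 9.8 mm above the base, close to its 10 mm thickness, so it is down on the base. It lies level to within about 1.2 mrad. The scene camera's depth reads about 1.3 mm low overall, so I compared heights only against each other.
- **Position:** it measured about 0.9 mm and 0.3° from the seat, within the 1 mm play and the accuracy of the top view.
- **Pins and studs:** brass shows in holes a and b, and the steel studs are in the other two holes.
- **Bystanders:** the ring gauge, ball and gauge box look unmoved in the pictures, but I did not measure them. The arm was well clear at hand-in.

None of the checks failed.

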